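# Set the stock tags to match the parts bins

### The arm

A 6-joint arm with a two-finger parallel gripper is mounted at the origin on the work surface. World frame = base frame: x ahead of the robot, y to its left, z up, the work surface at z = 0. Lengths are in m, angles in rad, forces in N, time in s.
With the tool pointing down it reaches from about 0.25 to 0.775 m from the base axis. Payload 4 kg.
Tool frame: the origin (TCP) lies where the fingers leave the gripper's body, on its centre line; the fingertips stand 97 mm ahead of it and the grasp point (between the pads) lies 78 mm ahead of it; z points along the fingers, y is the line along which they close (so a half turn about z gives the same grasp; the last joint's range is limited). The gripper opens to 94 mm and grips with 3 to 60 N. Pads are 16 mm wide; open, the fingers measure 119 mm over their backs; the gripper's body (75 mm by 177 mm) begins 78 mm behind the grasp point.
Start: joints at [1.169, 0.087, 1.371, -0, 1.684, -0.103], TCP at [0.162, 0.526, 0.303] pointing down, gripper open.
Joint ranges: [-3.1, 3.1], [-0.76, 2.03], [0.27, 2.55], [-1.08, 4.22], [0.17, 2.65], [-2.57, 2.57]. Speed limits (rad/s): [2.79, 2.79, 3.14, 3.14, 3.14, 3.14].

### API

Orientations are given as [roll, pitch, yaw] about the fixed x, y, z axes, in that order (R = Rz(yaw) Ry(pitch) Rx(roll)).
In Python, from bench import robot, eyes gives the robot as it stands. The module is installed in compiled form; this text tells all that it offers.
- The arm moves only by the tool carry_out, never from a script. Its argument "deltas" is a list of rows, each an object of numbers: "dx", "dy", "dz": the shift along the tool's x, y, z each as a share of 0.02 m, from -1 to 1; "wx", "wy", "wz": the turn, a rotation vector about the tool's x, y, z each as a share of 0.12 rad, from -1 to 1; "gripper": the closure in counts, from 0 (fully open) to 255 (shut). In form: [{"dx": .., "dy": .., "dz": .., "wx": .., "wy": .., "wz": .., "gripper": ..}, ...]. A call has 1 to 20 rows; each row shifts and turns the commanded pose from where the row before left it, along the tool's axes as they then stand; what a row does not reach is not made up. A row lasts 1/12 s, in which the tool goes at most 41.7 mm and 7.16 degrees, less where a joint would pass 70% of its speed; a pose out of reach is approached as far as the arm can. A call with a number of a shift or a turn outside -1 to 1 is refused whole. A call with a gripper value outside its range is refused whole. The fingers move at their own pace and stop on an object; the grip force is fixed at half the most. Time passes only in rows, so rows that do not move let the fingers close. It gives the time, the measured TCP pose, the force, the opening and the grip force at its end, in the units of the state.
- robot.get_obs(): the state, without advancing time (a new reading comes with each control period).
- eyes.snapshot(name): name is "side" or "top"; returns the picture (480x640x3 uint8, red, green, blue); there is no depth.
- eyes.get_calibration(name): a dict with "fovy" (degrees; the focal length in pixels is half the picture's height over the tangent of half this angle, whatever the lens; pixels are square), "cx", "cy" (the principal point, pixels), "R" (3x3) and "t" (3): a world point X has camera coordinates R X + t. Camera axes: x right, y down, z forward; pixel columns grow to the right and rows downward; lengths in m; the calibration is good to about 2 mm. A picture is of the moment at which its call begins. get_calibration takes no time and is no camera call.
- robot.close_job(): hands the job in; it is judged then, once.
The state is a dict: "time": time; "joint_positions": joint angles; "qvel": joint speeds; "joint_torque": joint torques, N m; "tool_pos": TCP position; "ee_rot": TCP orientation; "wrist_force": force on the tool from outside, world axes, zero at the start; "wrist_torque": the same for the moment, N m; "width": finger opening in m; "finger_force": force on a finger pad.
Only numpy, scipy, OpenCV 4.12 (cv2) and the standard library are available. Lean on these libraries where they do the work, as an engineer would, in place of code of your own. Each camera call takes 0.05 s, during which the arm holds its last target. There are 200 camera calls.

### The job

Turn over the hinged stock tags in front of the parts bins that are wrong, so that the tag of every full bin leans back towards its bin with its round dot face up, and the tag of every run-down bin leans forward, away from its bin, with its bar face up. Push each tag over gently with a fingertip, without squeezing it or pressing hard, and do not turn over a tag that is already right. Leave the loose tools and supplies where they are.

Things in the scene. Friction and masses are not known exactly. Their poses are not given: they have to be found in the camera images.
- board: flat plywood board lying on the bench, 310 (x) x 560 (y) x 15 thick, origin at the middle of its underside. It carries one row of five bins (along its +x half) and, in front of each bin, one hinged tag. Its own x axis points from the tags to the bins, square to the row; its y axis runs along the row. Stations are 108 apart. Board, bins and tag brackets are screwed down and do not move.
- bin_standoffs_front (a point): FULL: heaped to the rim with brass standoffs. This point is the middle of the bottom edge of the bin's front (on the board's top, 15 above the bench). Grey open bin, 137 deep (x) x 102 wide (y) x 76 tall, cut down to 36 tall at its front. The tag of this bin is the one straight in front of it, its hinge 103 away along the board's -x.
- bin_capacitors_front (a point): FULL: heaped to the rim with black capacitors. This point is the middle of the bottom edge of the bin's front (on the board's top, 15 above the bench). Grey open bin, 137 deep (x) x 102 wide (y) x 76 tall, cut down to 36 tall at its front. The tag of this bin is the one straight in front of it, its hinge 103 away along the board's -x.
- bin_connectors_front (a point): FULL: heaped to the rim with white connectors. This point is the middle of the bottom edge of the bin's front (on the board's top, 15 above the bench). Grey open bin, 137 deep (x) x 102 wide (y) x 76 tall, cut down to 36 tall at its front. The tag of this bin is the one straight in front of it, its hinge 103 away along the board's -x.
- bin_screws_front (a point): NOT full: run down, only a few steel screws left on its bare floor. This point is the middle of the bottom edge of the bin's front (on the board's top, 15 above the bench). Grey open bin, 137 deep (x) x 102 wide (y) x 76 tall, cut down to 36 tall at its front. The tag of this bin is the one straight in front of it, its hinge 103 away along the board's -x.
- bin_fuses_front (a point): NOT full: run down, only a few glass fuses left on its bare floor. This point is the middle of the bottom edge of the bin's front (on the board's top, 15 above the bench). Grey open bin, 137 deep (x) x 102 wide (y) x 76 tall, cut down to 36 tall at its front. The tag of this bin is the one straight in front of it, its hinge 103 away along the board's -x.
- hinge_a (a point): middle of the hinge pin of tag a, 16 above the board's top (31 above the bench); axes as the board's. The pin runs along y between two bracket cheeks 28 tall, 66 apart over all; rubber stop bars on both sides reach 27 above the board's top, within 14 of the pin. The tag is an aluminium plate, about 25 g, 50 wide, 60 from pin to free edge, 2.5 thick.
- tag_a (a joint): lean of tag a from upright, rad: +0.61 = towards its bin, round black dot face up (in stock); -0.61 = away from its bin, straight black bar face up (reorder). At rest its free edge is 34 to that side of the pin and 65 above the board's top (76 when upright). Pushed level just below the edge (about 1 N) it swings up and, past upright, drops over by itself.
- hinge_b (a point): middle of the hinge pin of tag b, 16 above the board's top (31 above the bench); axes as the board's. The pin runs along y between two bracket cheeks 28 tall, 66 apart over all; rubber stop bars on both sides reach 27 above the board's top, within 14 of the pin. The tag is an aluminium plate, about 25 g, 50 wide, 60 from pin to free edge, 2.5 thick.
- tag_b (a joint): lean of tag b from upright, rad: +0.61 = towards its bin, round black dot face up (in stock); -0.61 = away from its bin, straight black bar face up (reorder). At rest its free edge is 34 to that side of the pin and 65 above the board's top (76 when upright). Pushed level just below the edge (about 1 N) it swings up and, past upright, drops over by itself.
- hinge_c (a point): middle of the hinge pin of tag c, 16 above the board's top (31 above the bench); axes as the board's. The pin runs along y between two bracket cheeks 28 tall, 66 apart over all; rubber stop bars on both sides reach 27 above the board's top, within 14 of the pin. The tag is an aluminium plate, about 25 g, 50 wide, 60 from pin to free edge, 2.5 thick.
- tag_c (a joint): lean of tag c from upright, rad: +0.61 = towards its bin, round black dot face up (in stock); -0.61 = away from its bin, straight black bar face up (reorder). At rest its free edge is 34 to that side of the pin and 65 above the board's top (76 when upright). Pushed level just below the edge (about 1 N) it swings up and, past upright, drops over by itself.
- hinge_d (a point): middle of the hinge pin of tag d, 16 above the board's top (31 above the bench); axes as the board's. The pin runs along y between two bracket cheeks 28 tall, 66 apart over all; rubber stop bars on both sides reach 27 above the board's top, within 14 of the pin. The tag is an aluminium plate, about 25 g, 50 wide, 60 from pin to free edge, 2.5 thick.
- tag_d (a joint): lean of tag d from upright, rad: +0.61 = towards its bin, round black dot face up (in stock); -0.61 = away from its bin, straight black bar face up (reorder). At rest its free edge is 34 to that side of the pin and 65 above the board's top (76 when upright). Pushed level just below the edge (about 1 N) it swings up and, past upright, drops over by itself.
- hinge_e (a point): middle of the hinge pin of tag e, 16 above the board's top (31 above the bench); axes as the board's. The pin runs along y between two bracket cheeks 28 tall, 66 apart over all; rubber stop bars on both sides reach 27 above the board's top, within 14 of the pin. The tag is an aluminium plate, about 25 g, 50 wide, 60 from pin to free edge, 2.5 thick.
- tag_e (a joint): lean of tag e from upright, rad: +0.61 = towards its bin, round black dot face up (in stock); -0.61 = away from its bin, straight black bar face up (reorder). At rest its free edge is 34 to that side of the pin and 65 above the board's top (76 when upright). Pushed level just below the edge (about 1 N) it swings up and, past upright, drops over by itself.
- solder_spool: upright grey spool of solder wire, 40 dia x 42 tall, standing on the board between tags and bins; loose, not part of the job, leave it be. Origin at its underside's middle.
- flux_tin: small squat amber jar with metal cap, 36 dia x 26 tall, standing on the board between tags and bins; loose, not part of the job, leave it be. Origin at its underside's middle.
- screwdriver: screwdriver with red handle lying on the bench along the board's front edge, about 190 long; loose, not part of the job, leave it be.
- tweezers: steel tweezers lying flat on the bench along the board's front edge, 125 long; loose, not part of the job, leave it be.
- cutters: side cutters with green handles lying on the bench, 150 long; loose, not part of the job, leave it be.
- spray_bottle: white plastic bottle, 56 dia x 130 tall, standing on the bench; loose, not part of the job, leave it be. Origin at its underside's middle.
- multimeter: orange hand multimeter lying face up on the bench, 175 x 82 x 46 high; loose, not part of the job, leave it be. Origin at its underside's middle.

How it is judged:
At the end, for the whole second after the job is handed in: Every tag in front of a full bin rests leaning towards its bin (joint above 0.5 rad, dot up); every tag in front of a run-down bin rests leaning away from it (joint below -0.5 rad, bar up) ((((horizontal distance between hinge_a and bin_standoffs_front below 0.126 m or horizontal distance between hinge_a and bin_capacitors_front below 0.126 m or horizontal distance between hinge_a and bin_connectors_front below 0.126 m) and value of joint tag_a above 0.5 rad) or (not (horizontal distance between hinge_a and bin_standoffs_front below 0.126 m or horizontal distance between hinge_a and bin_capacitors_front below 0.126 m or horizontal distance between hinge_a and bin_connectors_front below 0.126 m) and value of joint tag_a below -0.5 rad)) and (((horizontal distance between hinge_b and bin_standoffs_front below 0.126 m or horizontal distance between hinge_b and bin_capacitors_front below 0.126 m or horizontal distance between hinge_b and bin_connectors_front below 0.126 m) and value of joint tag_b above 0.5 rad) or (not (horizontal distance between hinge_b and bin_standoffs_front below 0.126 m or horizontal distance between hinge_b and bin_capacitors_front below 0.126 m or horizontal distance between hinge_b and bin_connectors_front below 0.126 m) and value of joint tag_b below -0.5 rad)) and (((horizontal distance between hinge_c and bin_standoffs_front below 0.126 m or horizontal distance between hinge_c and bin_capacitors_front below 0.126 m or horizontal distance between hinge_c and bin_connectors_front below 0.126 m) and value of joint tag_c above 0.5 rad) or (not (horizontal distance between hinge_c and bin_standoffs_front below 0.126 m or horizontal distance between hinge_c and bin_capacitors_front below 0.126 m or horizontal distance between hinge_c and bin_connectors_front below 0.126 m) and value of joint tag_c below -0.5 rad)) and (((horizontal distance between hinge_d and bin_standoffs_front below 0.126 m or horizontal distance between hinge_d and bin_capacitors_front below 0.126 m or horizontal distance between hinge_d and bin_connectors_front below 0.126 m) and value of joint tag_d above 0.5 rad) or (not (horizontal distance between hinge_d and bin_standoffs_front below 0.126 m or horizontal distance between hinge_d and bin_capacitors_front below 0.126 m or horizontal distance between hinge_d and bin_connectors_front below 0.126 m) and value of joint tag_d below -0.5 rad)) and (((horizontal distance between hinge_e and bin_standoffs_front below 0.126 m or horizontal distance between hinge_e and bin_capacitors_front below 0.126 m or horizontal distance between hinge_e and bin_connectors_front below 0.126 m) and value of joint tag_e above 0.5 rad) or (not (horizontal distance between hinge_e and bin_standoffs_front below 0.126 m or horizontal distance between hinge_e and bin_capacitors_front below 0.126 m or horizontal distance between hinge_e and bin_connectors_front below 0.126 m) and value of joint tag_e below -0.5 rad))); the robot touches nothing.
It fails at once if a tag that was already right is turned over (((horizontal distance between hinge_a and bin_standoffs_front below 0.126 m or horizontal distance between hinge_a and bin_capacitors_front below 0.126 m or horizontal distance between hinge_a and bin_connectors_front below 0.126 m) and value of joint tag_a below 0 rad) or (not (horizontal distance between hinge_b and bin_standoffs_front below 0.126 m or horizontal distance between hinge_b and bin_capacitors_front below 0.126 m or horizontal distance between hinge_b and bin_connectors_front below 0.126 m) and value of joint tag_b above 0 rad) or (not (horizontal distance between hinge_c and bin_standoffs_front below 0.126 m or horizontal distance between hinge_c and bin_capacitors_front below 0.126 m or horizontal distance between hinge_c and bin_connectors_front below 0.126 m) and value of joint tag_c above 0 rad) or (not (horizontal distance between hinge_d and bin_standoffs_front below 0.126 m or horizontal distance between hinge_d and bin_capacitors_front below 0.126 m or horizontal distance between hinge_d and bin_connectors_front below 0.126 m) and value of joint tag_d above 0 rad) or (not (horizontal distance between hinge_e and bin_standoffs_front below 0.126 m or horizontal distance between hinge_e and bin_capacitors_front below 0.126 m or horizontal distance between hinge_e and bin_connectors_front below 0.126 m) and value of joint tag_e above 0 rad)).
It fails at once if a tag is squeezed or pressed hard (over 15 N from the fingers) (contact force between the fingers and tag_a above 15 N or contact force between the fingers and tag_b above 15 N or contact force between the fingers and tag_c above 15 N or contact force between the fingers and tag_d above 15 N or contact force between the fingers and tag_e above 15 N).
It fails at once if a loose thing on the bench is lifted, carried or pushed more than 20 mm (distance of any of solder_spool, flux_tin, screwdriver, tweezers, cutters, spray_bottle, multimeter from where it was at the start of the episode above 0.02 m).
It also fails if it takes over 48 s, if anything falls off the work surface, if the arm or the gripper's body presses on something with over 40 N, if the wrist force passes 120 N, or if a joint passes its speed limit or range.

## Working session

There is one attempt and no reset: what is moved stays moved. The work goes in short steps, Python scripts to look and compute and a tool call to move; the robot and the scene stay as the last step left them, time stands still between calls to the robot, and variables do not carry over. Pictures are saved under pics/ and viewed, at most 10 in all, crops included, and the job is handed in when it is done.

Besides the shell and the picture viewer there is one more tool, called after "Request:" by a JSON object that holds its "name" and its "arguments". carry_out: Moves the arm, as the interface text tells. Shift numbers are shares of 0.02 m and turn numbers shares of 0.12 rad, none past 1 either way. Its arguments: {"type":"object","properties":{"deltas":{"type":"array","items":{"type":"object","properties":{"dx":{"type":"number"},"dy":{"type":"number"},"dz":{"type":"number"},"wx":{"type":"number"},"wy":{"type":"number"},"wz":{"type":"number"},"gripper":{"type":"number"}}}}},"required":["deltas"]}

```bash
mkdir -p pics
python3 - <<'E'
from bench import robot, eyes
import cv2
for n in("top","side"):
    cv2.imwrite(f"pics/{n}0.png",eyes.snapshot(n)[:,:,::-1]); print(n,eyes.get_calibration(n))
o=robot.get_obs(); print(o["time"],o["tool_pos"],o["ee_rot"],o["width"])
E
```

```text
top {'fovy': 44.86020146032154, 'cx': 321.21699258381784, 'cy': 239.26169942541446, 'R': array([[-0.02041363, -0.99973464, -0.01067372],
       [-0.99825975,  0.02097195, -0.0551148 ],
       [ 0.05532403,  0.00953005, -0.99842297]]), 't': array([0.01193644, 0.53859796, 1.30163715])}
side {'fovy': 51.008298444406826, 'cx': 310.3099204947975, 'cy': 236.44465237496414, 'R': array([[ 0.65574253, -0.75475945, -0.01843679],
       [-0.47423396, -0.39277216, -0.78792905],
       [ 0.58745543,  0.52542193, -0.61548997]]), 't': array([-0.36465351,  0.32482917,  1.03586971])}
0.1 [0.16179803 0.52534734 0.30162578] [-3.13962535e+00 -1.96255931e-04  2.84275496e+00] 0.09419980075295152
```

View pics/top0.png

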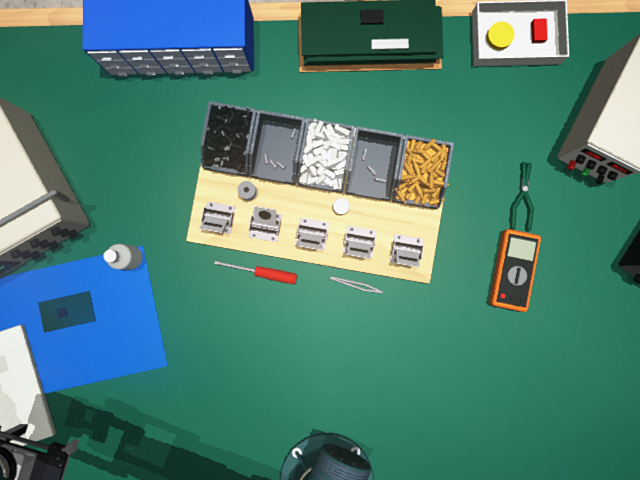

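View pics/side0.png

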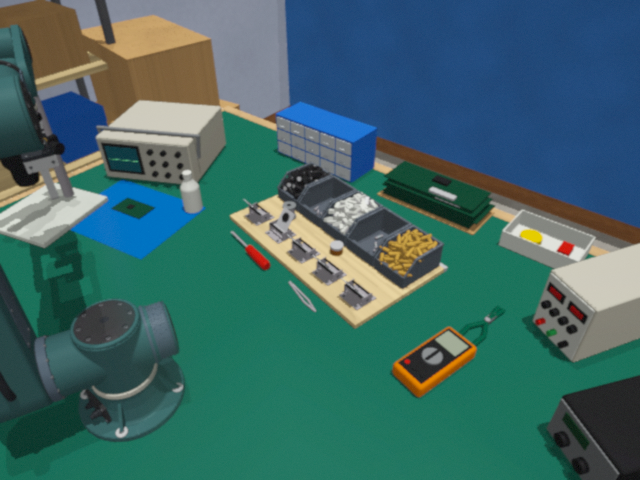

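The top view shows, from left to right, capacitors (full), a run-down bin, connectors (full), a run-down bin and standoffs (full). The tags lie at about (217,217), (265,221), (311,234), (359,242) and (407,250). Only tag 2 clearly shows a dot. I'll enlarge the crop and fit the board.

```bash
cat > h.py <<'E'
import numpy as np
from bench import eyes
def cal(n):
    c=eyes.get_calibration(n); f=240/np.tan(np.radians(c["fovy"]/2)); return c,f
def ray(n,u,v,z):
    c,f=cal(n); d=c["R"].T@np.array([(u-c["cx"])/f,(v-c["cy"])/f,1]); o=-c["R"].T@c["t"]
    return o+d*(z-o[2])/d[2]
def proj(n,X):
    c,f=cal(n); p=c["R"]@np.array(X)+c["t"]; return f*p[:2]/p[2]+[c["cx"],c["cy"]]
E
python3 - <<'E'
from h import *
import cv2
im=cv2.imread("pics/top0.png"); s=cv2.imread("pics/side0.png")
a=cv2.resize(im[185:285,185:435],None,fx=3.2,fy=3.2,interpolation=3)[:290]
b=cv2.resize(s[190:320,230:400],None,fx=2.3,fy=2.3,interpolation=3)
o=np.zeros((600,800,3),np.uint8);o[:a.shape[0],:a.shape[1]]=a;o[300:300+b.shape[0],:b.shape[1]]=b[:300]
cv2.imwrite("pics/crop.png",o)
hsv=cv2.cvtColor(im,cv2.COLOR_BGR2HSV)
m=((hsv[...,0]>10)&(hsv[...,0]<32)&(hsv[...,1]>40)&(hsv[...,2]>120)).astype(np.uint8)
m[:160]=0;m[300:]=0;m[:,:180]=0;m[:,460:]=0
n,l,st,_=cv2.connectedComponentsWithStats(m); k=1+st[1:,4].argmax(); print(st[k])
pts=np.argwhere(l==k)[:,::-1]
# front edge: lowest board pixel per column; left & right edges per row
fe=np.array([(u,pts[pts[:,0]==u,1].max()+.5) for u in range(200,425)])
le=np.array([(pts[pts[:,1]==v,0].min()-.5,v) for v in range(180,235)])
re=np.array([(pts[pts[:,1]==v,0].max()+.5,v) for v in range(215,275)])
W=lambda e:np.array([ray("top",u,v,.015)[:2] for u,v in e])
L=[cv2.fitLine(W(e).astype(np.float32),cv2.DIST_HUBER,0,.001,.001).ravel() for e in (fe,le,re)]
def X(p,q):
    t=np.linalg.solve(np.c_[p[:2],-q[:2]],q[2:]-p[2:]); return p[2:]+t[0]*p[:2]
A,B=X(L[0],L[1]),X(L[0],L[2]); print(A,B,np.linalg.norm(A-B),L)
yb=(A-B)/np.linalg.norm(A-B); xb=np.array([yb[1],-yb[0]]); print("xb",xb,"yaw",np.arctan2(xb[1],xb[0]))
E
```

```text
[  186   160   261   123 15264]
[0.5418347 0.3084868] [ 0.43407595 -0.24062946] 0.5595897 [array([0.19256742, 0.9812837 , 0.48581555, 0.02302483], dtype=float32), array([ 0.981732  , -0.19026884,  0.61850667,  0.29362702], dtype=float32), array([ 0.9815854 , -0.19102398,  0.52150756, -0.25764433], dtype=float32)]
xb [ 0.9812837  -0.19256745] yaw -0.1937779
```

View pics/crop.png

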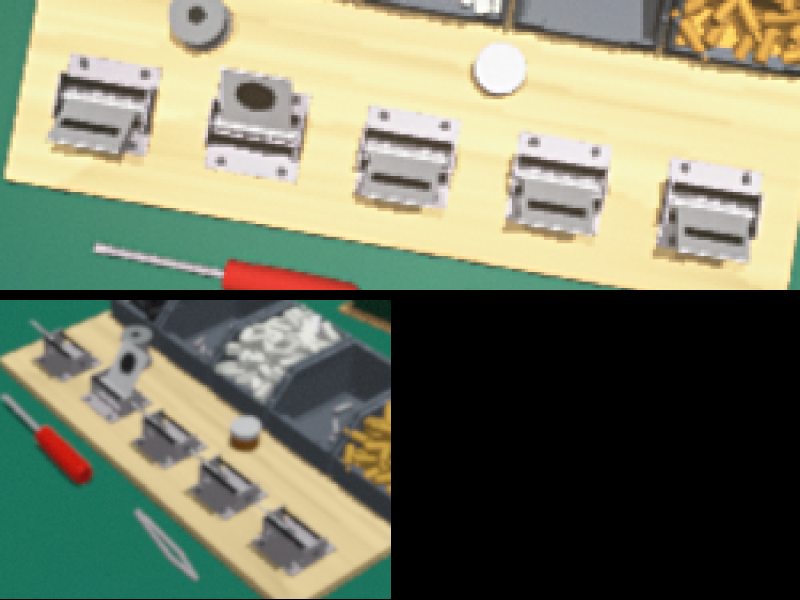

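The enlarged crop shows these tag faces, left to right:
- Tags 1, 3, 4 and 5 show the bar and lean forward.
- Tag 2 shows the dot and leans back.

Tags 1, 3 and 5 must go to the bin side and tag 2 must go forward. Tag 4 is already right. The fitted front edge is 559.6 mm against 560, which fits. Next I'll get the hinge x from the free edges.

```bash
cat >> h.py <<'E'
xb=np.array([.9813,-.1926]); yb=np.array([.1926,.9813])
C=(np.array([.54183,.30849])+np.array([.43408,-.24063]))/2+.155*xb
def board(p): d=np.array(p)[:2]-C; return np.array([d@xb,d@yb])
E
python3 - <<'E'
from h import *
from bench import robot
f=lambda u,v,z:board(ray("top",185+u/3.2,185+v/3.2,z)).round(4)
print("C",C)
for n,u,v in [("1",92,148),("2",258,72),("3",402,204),("4",557,230),("5",717,258)]: print("edge",n,f(u,v,.079))
for n,u,v in [("1",90,128),("2",257,96),("3",402,180),("4",557,211),("5",715,236)]: print("mark",n,f(u,v,.062))
print("spool",f(197,18,.057),"tin",f(499,68,.041),"binfront L",board(ray("top",225,170,.051)))
o=robot.get_obs(); print("tcp",board(o["tool_pos"]),o["tool_pos"][2])
E
```

```text
C [0.6400565 0.004077 ]
edge 1 [-0.125   0.2076]
edge 2 [-0.0551  0.1063]
edge 3 [-0.1262 -0.0051]
edge 4 [-0.1255 -0.1107]
edge 5 [-0.1256 -0.2195]
mark 1 [-0.1112  0.215 ]
mark 2 [-0.0699  0.1061]
mark 3 [-0.1095 -0.0017]
mark 4 [-0.1122 -0.1093]
mark 5 [-0.1105 -0.218 ]
spool [-0.0235  0.1571] tin [-0.0201 -0.0538] binfront L [0.01430629 0.21361353]
tcp [-0.5697117  0.41941  ] 0.3016257777957174
```

The hinge line sits at board x = -0.0905, since the free edges lie ±35 mm from it as they should. The stations are at y = ±0.216, ±0.108 and 0. I'll square the tool, shut the gripper and move in front of tag 1 at height.

Request:
{"name": "carry_out", "arguments": {"deltas": [{"wz": -0.88,"gripper": 255},{"dx": -1,"dy": -0.5,"gripper": 255},{"dx": -1,"dy": -0.5,"gripper": 255},{"dx": -1,"dy": -0.5,"gripper": 255},{"dx": -1,"dy": -0.5,"gripper": 255},{"dx": -1,"dy": -0.5,"gripper": 255},{"dx": -1,"dy": -0.5,"gripper": 255},{"dx": -1,"dy": -0.5,"gripper": 255},{"dx": -1,"dy": -0.5,"gripper": 255},{"dx": -1,"dy": -0.5,"gripper": 255},{"dx": -1,"dy": -0.5,"gripper": 255},{"dx": -1,"dy": -0.5,"gripper": 255},{"dx": -1,"dy": -0.5,"gripper": 255},{"dx": -1,"dy": -0.5,"gripper": 255},{"dx": -1,"dy": -0.5,"gripper": 255},{"dx": -1,"dy": -0.5,"gripper": 255},{"dx": -1,"dy": -0.5,"gripper": 255},{"dx": -1,"dy": -0.5,"gripper": 255},{"dx": -1,"dy": -0.5,"gripper": 255},{"dx": -1,"dy": -0.5,"gripper": 255}]}}

```text
invalid input
```

```bash
cat > s.py <<'E'
from h import *
from bench import robot
o=robot.get_obs(); print(o["time"],"b",board(o["tool_pos"]).round(4),"z",o["tool_pos"][2].round(4),o["ee_rot"].round(3),"w",o["width"],"F",o["wrist_force"].round(2))
E
python3 s.py
```

```text
0.1 b [-0.5697  0.4194] z 0.3016 [-3.14  -0.     2.843] w 0.09419980075295152 F [-0.44 -0.12  0.03]
```

Request:
{"name": "carry_out", "arguments": {"deltas": [{"dx": 0,"dy": 0,"dz": 0,"wx": 0,"wy": 0,"wz": -0.88,"gripper": 255}]}}

```text
time: 0.18
tool_pos: [0.1618, 0.5254, 0.3018]
ee_rot: [-3.14, -0.0, 2.95]
wrist_force: [0.9, -0.9, 0.4]
width: 0.0901
finger_force: 0.0
```

```bash
python3 s.py
```

```text
0.1833 b [-0.5697  0.4195] z 0.3018 [-3.14 -0.    2.95] w 0.09008128454446886 F [ 0.94 -0.9   0.37]
```

All keys are needed in each row.

Request:
{"name": "carry_out", "arguments": {"deltas": [{"dx": -1,"dy": -0.5,"dz": 0,"wx": 0,"wy": 0,"wz": 0,"gripper": 255},{"dx": -1,"dy": -0.5,"dz": 0,"wx": 0,"wy": 0,"wz": 0,"gripper": 255},{"dx": -1,"dy": -0.5,"dz": 0,"wx": 0,"wy": 0,"wz": 0,"gripper": 255},{"dx": -1,"dy": -0.5,"dz": 0,"wx": 0,"wy": 0,"wz": 0,"gripper": 255},{"dx": -1,"dy": -0.5,"dz": 0,"wx": 0,"wy": 0,"wz": 0,"gripper": 255},{"dx": -1,"dy": -0.5,"dz": 0,"wx": 0,"wy": 0,"wz": 0,"gripper": 255},{"dx": -1,"dy": -0.5,"dz": 0,"wx": 0,"wy": 0,"wz": 0,"gripper": 255},{"dx": -1,"dy": -0.5,"dz": 0,"wx": 0,"wy": 0,"wz": 0,"gripper": 255},{"dx": -1,"dy": -0.5,"dz": 0,"wx": 0,"wy": 0,"wz": 0,"gripper": 255},{"dx": -1,"dy": -0.5,"dz": 0,"wx": 0,"wy": 0,"wz": 0,"gripper": 255},{"dx": -1,"dy": -0.5,"dz": 0,"wx": 0,"wy": 0,"wz": 0,"gripper": 255},{"dx": -1,"dy": -0.5,"dz": 0,"wx": 0,"wy": 0,"wz": 0,"gripper": 255},{"dx": -1,"dy": -0.5,"dz": 0,"wx": 0,"wy": 0,"wz": 0,"gripper": 255},{"dx": -1,"dy": -0.5,"dz": 0,"wx": 0,"wy": 0,"wz": 0,"gripper": 255},{"dx": -1,"dy": -0.5,"dz": 0,"wx": 0,"wy": 0,"wz": 0,"gripper": 255},{"dx": -1,"dy": -0.5,"dz": 0,"wx": 0,"wy": 0,"wz": 0,"gripper": 255},{"dx": -1,"dy": -0.5,"dz": 0,"wx": 0,"wy": 0,"wz": 0,"gripper": 255},{"dx": -1,"dy": -0.5,"dz": 0,"wx": 0,"wy": 0,"wz": 0,"gripper": 255},{"dx": -1,"dy": -0.5,"dz": 0,"wx": 0,"wy": 0,"wz": 0,"gripper": 255},{"dx": -1,"dy": -0.5,"dz": 0,"wx": 0,"wy": 0,"wz": 0,"gripper": 255}]}}

```text
time: 1.85
tool_pos: [0.5167, 0.2517, 0.302]
ee_rot: [-3.141, -0.001, 2.948]
wrist_force: [0.4, -0.1, -0.0]
width: 0.0007
finger_force: 0.0
```

```bash
python3 s.py
```

```text
1.85 b [-0.1687  0.2192] z 0.302 [-3.141e+00 -1.000e-03  2.948e+00] w 0.0007023750354559831 F [ 0.36 -0.15 -0.03]
```

Request:
{"name": "carry_out", "arguments": {"deltas": [{"dx": 0,"dy": -0.02,"dz": 0.96,"wx": 0,"wy": 0,"wz": 0,"gripper": 255},{"dx": 0,"dy": -0.02,"dz": 0.96,"wx": 0,"wy": 0,"wz": 0,"gripper": 255},{"dx": 0,"dy": -0.02,"dz": 0.96,"wx": 0,"wy": 0,"wz": 0,"gripper": 255},{"dx": 0,"dy": -0.02,"dz": 0.96,"wx": 0,"wy": 0,"wz": 0,"gripper": 255},{"dx": 0,"dy": -0.02,"dz": 0.96,"wx": 0,"wy": 0,"wz": 0,"gripper": 255},{"dx": 0,"dy": -0.02,"dz": 0.96,"wx": 0,"wy": 0,"wz": 0,"gripper": 255},{"dx": 0,"dy": -0.02,"dz": 0.96,"wx": 0,"wy": 0,"wz": 0,"gripper": 255},{"dx": 0,"dy": 0,"dz": 0,"wx": 0,"wy": 0,"wz": 0,"gripper": 255}]}}

```text
time: 2.52
tool_pos: [0.513, 0.2488, 0.1628]
ee_rot: [-3.136, -0.009, 2.948]
wrist_force: [0.3, 0.0, -0.2]
width: 0.0001
finger_force: 0.0
```

```bash
python3 s.py
python3 - <<'E'
from h import *
import cv2
s=eyes.snapshot("side")[:,:,::-1]; cv2.imwrite("pics/c1.png",cv2.resize(s[140:340,200:440],None,fx=3,fy=3))
E
```

```text
2.5167 b [-0.1718  0.2157] z 0.1628 [-3.136 -0.009  2.948] w 0.00012594688745092112 F [ 0.25  0.04 -0.18]
```

View pics/c1.png

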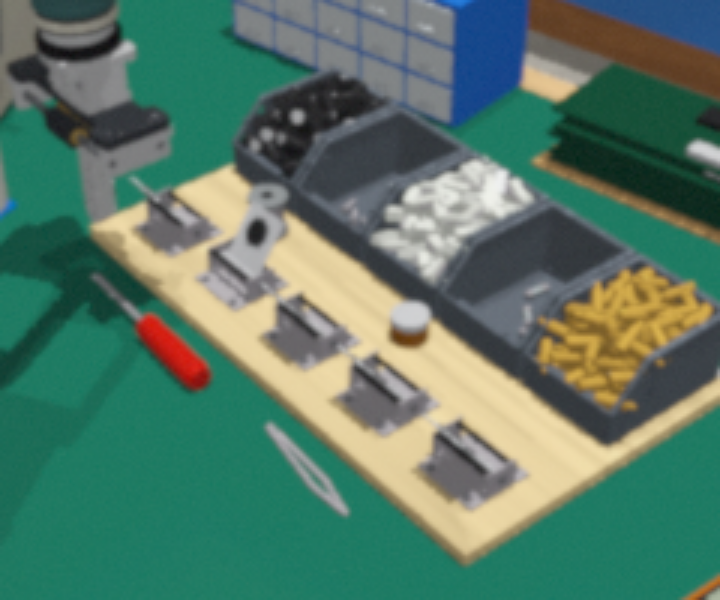

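The closed fingertips are at about (100,200) in the crop, in front of tag 1 and below its edge, with nothing in the way. Pushing now.

Request:
{"name": "carry_out", "arguments": {"deltas": [{"dx": -0.7,"dy": 0,"dz": 0,"wx": 0,"wy": 0,"wz": 0,"gripper": 255},{"dx": -0.7,"dy": 0,"dz": 0,"wx": 0,"wy": 0,"wz": 0,"gripper": 255},{"dx": -0.25,"dy": 0,"dz": 0,"wx": 0,"wy": 0,"wz": 0,"gripper": 255},{"dx": -0.25,"dy": 0,"dz": 0,"wx": 0,"wy": 0,"wz": 0,"gripper": 255},{"dx": -0.25,"dy": 0,"dz": 0,"wx": 0,"wy": 0,"wz": 0,"gripper": 255},{"dx": -0.25,"dy": 0,"dz": 0,"wx": 0,"wy": 0,"wz": 0,"gripper": 255},{"dx": -0.25,"dy": 0,"dz": 0,"wx": 0,"wy": 0,"wz": 0,"gripper": 255},{"dx": -0.25,"dy": 0,"dz": 0,"wx": 0,"wy": 0,"wz": 0,"gripper": 255},{"dx": -0.25,"dy": 0,"dz": 0,"wx": 0,"wy": 0,"wz": 0,"gripper": 255},{"dx": -0.25,"dy": 0,"dz": 0,"wx": 0,"wy": 0,"wz": 0,"gripper": 255},{"dx": -0.25,"dy": 0,"dz": 0,"wx": 0,"wy": 0,"wz": 0,"gripper": 255},{"dx": -0.25,"dy": 0,"dz": 0,"wx": 0,"wy": 0,"wz": 0,"gripper": 255},{"dx": -0.25,"dy": 0,"dz": 0,"wx": 0,"wy": 0,"wz": 0,"gripper": 255},{"dx": 0,"dy": 0,"dz": 0,"wx": 0,"wy": 0,"wz": 0,"gripper": 255}]}}

```text
time: 3.73
tool_pos: [0.5979, 0.2336, 0.1682]
ee_rot: [3.142, 0.001, 2.948]
wrist_force: [-0.1, 1.2, -0.3]
width: 0.0004
finger_force: 0.0
```

```bash
python3 s.py
python3 - <<'E'
from h import *
import cv2
s=eyes.snapshot("side")[:,:,::-1]; cv2.imwrite("pics/c2.png",cv2.resize(s[140:340,200:440],None,fx=3,fy=3))
E
```

```text
3.7333 b [-0.0855  0.2171] z 0.1682 [3.142e+00 1.000e-03 2.948e+00] w 0.00036964167067118854 F [-0.11  1.16 -0.35]
```

View pics/c2.png

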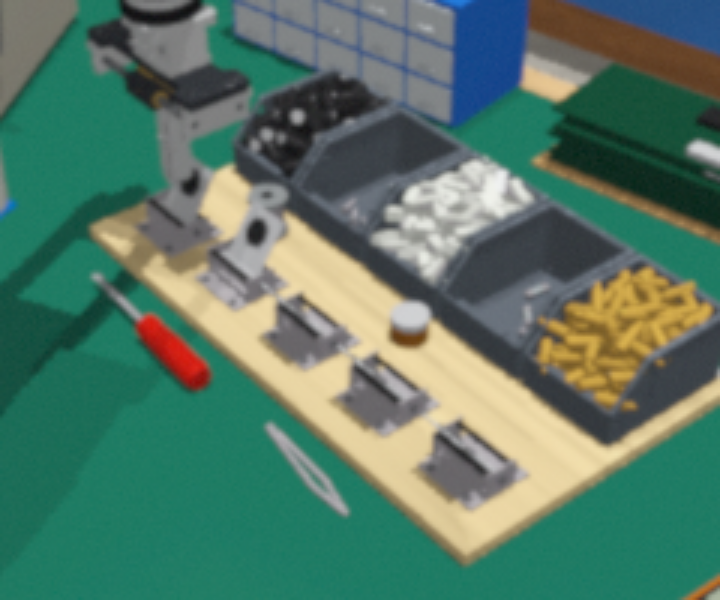

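Tag 1 now shows its dot, at (190,182), and leans back. Next I'll back off and slide along to tag 3.

Request:
{"name": "carry_out", "arguments": {"deltas": [{"dx": 1,"dy": 0,"dz": 0,"wx": 0,"wy": 0,"wz": 0,"gripper": 255},{"dx": 1,"dy": 0,"dz": 0,"wx": 0,"wy": 0,"wz": 0,"gripper": 255},{"dx": 1,"dy": 0,"dz": 0,"wx": 0,"wy": 0,"wz": 0,"gripper": 255},{"dx": 1,"dy": 0,"dz": 0,"wx": 0,"wy": 0,"wz": 0,"gripper": 255},{"dx": 0.2,"dy": 0,"dz": 0,"wx": 0,"wy": 0,"wz": 0,"gripper": 255},{"dx": 0,"dy": -0.98,"dz": 0,"wx": 0,"wy": 0,"wz": 0,"gripper": 255},{"dx": 0,"dy": -0.98,"dz": 0,"wx": 0,"wy": 0,"wz": 0,"gripper": 255},{"dx": 0,"dy": -0.98,"dz": 0,"wx": 0,"wy": 0,"wz": 0,"gripper": 255},{"dx": 0,"dy": -0.98,"dz": 0,"wx": 0,"wy": 0,"wz": 0,"gripper": 255},{"dx": 0,"dy": -0.98,"dz": 0,"wx": 0,"wy": 0,"wz": 0,"gripper": 255},{"dx": 0,"dy": -0.98,"dz": 0,"wx": 0,"wy": 0,"wz": 0,"gripper": 255},{"dx": 0,"dy": -0.98,"dz": 0,"wx": 0,"wy": 0,"wz": 0,"gripper": 255},{"dx": 0,"dy": -0.98,"dz": 0,"wx": 0,"wy": 0,"wz": 0,"gripper": 255},{"dx": 0,"dy": -0.98,"dz": 0,"wx": 0,"wy": 0,"wz": 0,"gripper": 255},{"dx": 0,"dy": -0.98,"dz": 0,"wx": 0,"wy": 0,"wz": 0,"gripper": 255},{"dx": 0,"dy": -0.98,"dz": 0,"wx": 0,"wy": 0,"wz": 0,"gripper": 255},{"dx": 0,"dy": 0,"dz": 0,"wx": 0,"wy": 0,"wz": 0,"gripper": 255},{"dx": 0,"dy": 0,"dz": 0,"wx": 0,"wy": 0,"wz": 0,"gripper": 255}]}}

```text
time: 5.28
tool_pos: [0.4735, 0.0378, 0.1686]
ee_rot: [3.141, 0.001, 2.946]
wrist_force: [0.5, 0.9, 0.3]
width: 0.0003
finger_force: 0.0
```

```bash
python3 s.py
```

```text
5.2833 b [-0.1699  0.001 ] z 0.1686 [3.141e+00 1.000e-03 2.946e+00] w 0.0003400849823527807 F [0.52 0.9  0.28]
```

Request:
{"name": "carry_out", "arguments": {"deltas": [{"dx": -0.7,"dy": 0,"dz": 0.05,"wx": 0,"wy": 0,"wz": 0,"gripper": 255},{"dx": -0.7,"dy": 0,"dz": 0.05,"wx": 0,"wy": 0,"wz": 0,"gripper": 255},{"dx": -0.25,"dy": 0,"dz": 0,"wx": 0,"wy": 0,"wz": 0,"gripper": 255},{"dx": -0.25,"dy": 0,"dz": 0,"wx": 0,"wy": 0,"wz": 0,"gripper": 255},{"dx": -0.25,"dy": 0,"dz": 0,"wx": 0,"wy": 0,"wz": 0,"gripper": 255},{"dx": -0.25,"dy": 0,"dz": 0,"wx": 0,"wy": 0,"wz": 0,"gripper": 255},{"dx": -0.25,"dy": 0,"dz": 0,"wx": 0,"wy": 0,"wz": 0,"gripper": 255},{"dx": -0.25,"dy": 0,"dz": 0,"wx": 0,"wy": 0,"wz": 0,"gripper": 255},{"dx": -0.25,"dy": 0,"dz": 0,"wx": 0,"wy": 0,"wz": 0,"gripper": 255},{"dx": -0.25,"dy": 0,"dz": 0,"wx": 0,"wy": 0,"wz": 0,"gripper": 255},{"dx": -0.25,"dy": 0,"dz": 0,"wx": 0,"wy": 0,"wz": 0,"gripper": 255},{"dx": -0.25,"dy": 0,"dz": 0,"wx": 0,"wy": 0,"wz": 0,"gripper": 255},{"dx": -0.25,"dy": 0,"dz": 0,"wx": 0,"wy": 0,"wz": 0,"gripper": 255},{"dx": 0,"dy": 0,"dz": 0,"wx": 0,"wy": 0,"wz": 0,"gripper": 255},{"dx": 1,"dy": 0,"dz": 0,"wx": 0,"wy": 0,"wz": 0,"gripper": 255},{"dx": 1,"dy": 0,"dz": 0,"wx": 0,"wy": 0,"wz": 0,"gripper": 255},{"dx": 1,"dy": 0,"dz": 0,"wx": 0,"wy": 0,"wz": 0,"gripper": 255},{"dx": 1,"dy": 0,"dz": 0,"wx": 0,"wy": 0,"wz": 0,"gripper": 255},{"dx": 0.2,"dy": 0,"dz": 0,"wx": 0,"wy": 0,"wz": 0,"gripper": 255}]}}

```text
time: 6.87
tool_pos: [0.4697, 0.0392, 0.166]
ee_rot: [3.142, -0.002, 2.949]
wrist_force: [0.1, 1.2, -0.3]
width: -0.0
finger_force: 0.0
```

Request:
{"name": "carry_out", "arguments": {"deltas": [{"dx": 0,"dy": -0.98,"dz": 0,"wx": 0,"wy": 0,"wz": 0,"gripper": 255},{"dx": 0,"dy": -0.98,"dz": 0,"wx": 0,"wy": 0,"wz": 0,"gripper": 255},{"dx": 0,"dy": -0.98,"dz": 0,"wx": 0,"wy": 0,"wz": 0,"gripper": 255},{"dx": 0,"dy": -0.98,"dz": 0,"wx": 0,"wy": 0,"wz": 0,"gripper": 255},{"dx": 0,"dy": -0.98,"dz": 0,"wx": 0,"wy": 0,"wz": 0,"gripper": 255},{"dx": 0,"dy": -0.98,"dz": 0,"wx": 0,"wy": 0,"wz": 0,"gripper": 255},{"dx": 0,"dy": -0.98,"dz": 0,"wx": 0,"wy": 0,"wz": 0,"gripper": 255},{"dx": 0,"dy": -0.98,"dz": 0,"wx": 0,"wy": 0,"wz": 0,"gripper": 255},{"dx": 0,"dy": -0.98,"dz": 0,"wx": 0,"wy": 0,"wz": 0,"gripper": 255},{"dx": 0,"dy": -0.98,"dz": 0,"wx": 0,"wy": 0,"wz": 0,"gripper": 255},{"dx": 0,"dy": -0.98,"dz": 0,"wx": 0,"wy": 0,"wz": 0,"gripper": 255},{"dx": 0,"dy": 0,"dz": 0,"wx": 0,"wy": 0,"wz": 0,"gripper": 255},{"dx": 0,"dy": 0,"dz": 0,"wx": 0,"wy": 0,"wz": 0,"gripper": 255}]}}

```text
time: 7.95
tool_pos: [0.431, -0.1737, 0.1664]
ee_rot: [3.141, 0.0, 2.946]
wrist_force: [0.8, 0.1, -0.1]
width: 0.0004
finger_force: 0.0
```

```bash
python3 s.py
python3 - <<'E'
from h import *
import cv2
s=eyes.snapshot("side")[:,:,::-1]; cv2.imwrite("pics/c3.png",cv2.resize(s[140:340,200:440],None,fx=3,fy=3))
E
```

```text
7.95 b [-0.1709 -0.2147] z 0.1664 [3.141 0.    2.946] w 0.0004091335091592051 F [ 0.77  0.1  -0.09]
```

View pics/c3.png

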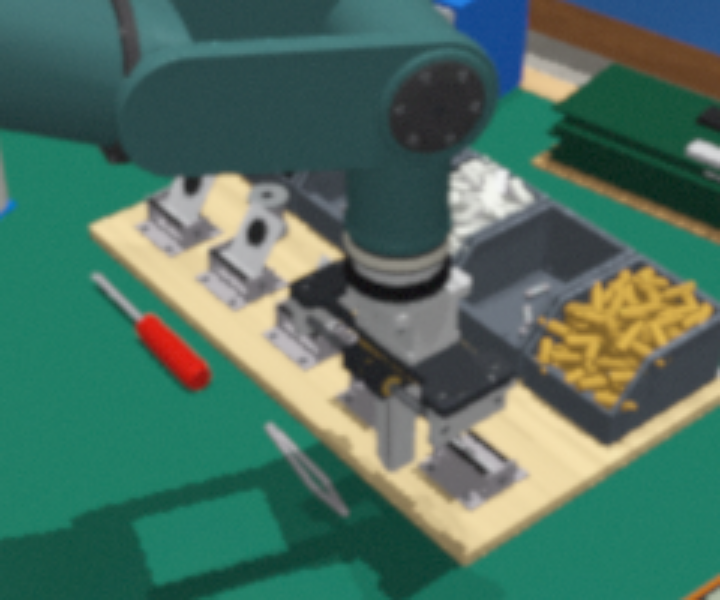

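The fingertips stand at (395,460), in front of tag 5. Tag 1 still leans back. I'll push tag 5, retreat and rise.

Request:
{"name": "carry_out", "arguments": {"deltas": [{"dx": -0.7,"dy": 0,"dz": 0,"wx": 0,"wy": 0,"wz": 0,"gripper": 255},{"dx": -0.7,"dy": 0,"dz": 0,"wx": 0,"wy": 0,"wz": 0,"gripper": 255},{"dx": -0.25,"dy": 0,"dz": 0,"wx": 0,"wy": 0,"wz": 0,"gripper": 255},{"dx": -0.25,"dy": 0,"dz": 0,"wx": 0,"wy": 0,"wz": 0,"gripper": 255},{"dx": -0.25,"dy": 0,"dz": 0,"wx": 0,"wy": 0,"wz": 0,"gripper": 255},{"dx": -0.25,"dy": 0,"dz": 0,"wx": 0,"wy": 0,"wz": 0,"gripper": 255},{"dx": -0.25,"dy": 0,"dz": 0,"wx": 0,"wy": 0,"wz": 0,"gripper": 255},{"dx": -0.25,"dy": 0,"dz": 0,"wx": 0,"wy": 0,"wz": 0,"gripper": 255},{"dx": -0.25,"dy": 0,"dz": 0,"wx": 0,"wy": 0,"wz": 0,"gripper": 255},{"dx": -0.25,"dy": 0,"dz": 0,"wx": 0,"wy": 0,"wz": 0,"gripper": 255},{"dx": -0.25,"dy": 0,"dz": 0,"wx": 0,"wy": 0,"wz": 0,"gripper": 255},{"dx": -0.25,"dy": 0,"dz": 0,"wx": 0,"wy": 0,"wz": 0,"gripper": 255},{"dx": -0.25,"dy": 0,"dz": 0,"wx": 0,"wy": 0,"wz": 0,"gripper": 255},{"dx": 0,"dy": 0,"dz": 0,"wx": 0,"wy": 0,"wz": 0,"gripper": 255},{"dx": 1,"dy": 0,"dz": 0,"wx": 0,"wy": 0,"wz": 0,"gripper": 255},{"dx": 1,"dy": 0,"dz": 0,"wx": 0,"wy": 0,"wz": 0,"gripper": 255},{"dx": 1,"dy": 0,"dz": 0,"wx": 0,"wy": 0,"wz": 0,"gripper": 255},{"dx": 1,"dy": 0,"dz": -0.5,"wx": 0,"wy": 0,"wz": 0,"gripper": 255},{"dx": 0.2,"dy": 0,"dz": -1,"wx": 0,"wy": 0,"wz": 0,"gripper": 255}]}}

```text
time: 9.58
tool_pos: [0.4259, -0.1712, 0.1933]
ee_rot: [3.139, -0.009, 2.948]
wrist_force: [-0.3, 0.7, 0.0]
width: 0.0003
finger_force: 0.0
```

Request:
{"name": "carry_out", "arguments": {"deltas": [{"dx": 0,"dy": 0,"dz": -1,"wx": 0,"wy": 0,"wz": 0,"gripper": 255},{"dx": 0,"dy": 0,"dz": -1,"wx": 0,"wy": 0,"wz": 0,"gripper": 255},{"dx": 0,"dy": 0,"dz": -1,"wx": 0,"wy": 0,"wz": 0,"gripper": 255},{"dx": -0.44,"dy": 1,"dz": 0,"wx": 0,"wy": 0,"wz": 0,"gripper": 255},{"dx": -0.44,"dy": 1,"dz": 0,"wx": 0,"wy": 0,"wz": 0,"gripper": 255},{"dx": -0.44,"dy": 1,"dz": 0,"wx": 0,"wy": 0,"wz": 0,"gripper": 255},{"dx": -0.44,"dy": 1,"dz": 0,"wx": 0,"wy": 0,"wz": 0,"gripper": 255},{"dx": -0.44,"dy": 1,"dz": 0,"wx": 0,"wy": 0,"wz": 0,"gripper": 255},{"dx": -0.44,"dy": 1,"dz": 0,"wx": 0,"wy": 0,"wz": 0,"gripper": 255},{"dx": -0.44,"dy": 1,"dz": 0,"wx": 0,"wy": 0,"wz": 0,"gripper": 255},{"dx": -0.44,"dy": 1,"dz": 0,"wx": 0,"wy": 0,"wz": 0,"gripper": 255},{"dx": -0.44,"dy": 1,"dz": 0,"wx": 0,"wy": 0,"wz": 0,"gripper": 255},{"dx": -0.44,"dy": 1,"dz": 0,"wx": 0,"wy": 0,"wz": 0,"gripper": 255},{"dx": -0.44,"dy": 1,"dz": 0,"wx": 0,"wy": 0,"wz": 0,"gripper": 255},{"dx": -0.44,"dy": 1,"dz": 0,"wx": 0,"wy": 0,"wz": 0,"gripper": 255},{"dx": -0.44,"dy": 1,"dz": 0,"wx": 0,"wy": 0,"wz": 0,"gripper": 255},{"dx": -0.44,"dy": 1,"dz": 0,"wx": 0,"wy": 0,"wz": 0,"gripper": 255},{"dx": -0.44,"dy": 1,"dz": 0,"wx": 0,"wy": 0,"wz": 0,"gripper": 255},{"dx": -0.44,"dy": 1,"dz": 0,"wx": 0,"wy": 0,"wz": 0,"gripper": 255},{"dx": 0,"dy": 0,"dz": 0,"wx": 0,"wy": 0,"wz": 0,"gripper": 255}]}}

```text
time: 11.25
tool_pos: [0.6305, 0.1172, 0.2554]
ee_rot: [3.14, -0.0, 2.952]
wrist_force: [-0.7, -0.7, 0.3]
width: 0.0004
finger_force: 0.0
```

```bash
python3 s.py
python3 - <<'E'
from h import *
import cv2
s=eyes.snapshot("side")[:,:,::-1]; cv2.imwrite("pics/c4.png",cv2.resize(s[140:340,200:440],None,fx=3,fy=3))
E
```

```text
11.25 b [-0.0311  0.1092] z 0.2554 [ 3.14  -0.     2.952] w 0.000367667746936885 F [-0.74 -0.73  0.31]
```

View pics/c4.png

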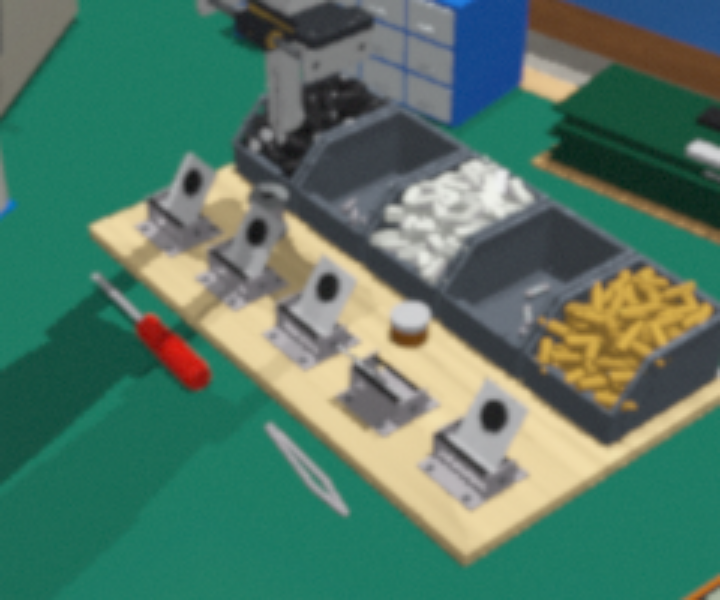

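Tags 1, 3 and 5 now show dots, and tag 4 is untouched at (390,390). The fingers are above and behind tag 2. I'll descend there, then push forward.

Request:
{"name": "carry_out", "arguments": {"deltas": [{"dx": -0.3,"dy": 0,"dz": 0.6,"wx": 0,"wy": 0,"wz": 0,"gripper": 255},{"dx": 0,"dy": 0,"dz": 0.8,"wx": 0,"wy": 0,"wz": 0,"gripper": 255},{"dx": 0,"dy": 0,"dz": 0.8,"wx": 0,"wy": 0,"wz": 0,"gripper": 255},{"dx": 0,"dy": 0,"dz": 0.8,"wx": 0,"wy": 0,"wz": 0,"gripper": 255},{"dx": 0,"dy": 0,"dz": 0.8,"wx": 0,"wy": 0,"wz": 0,"gripper": 255},{"dx": 0,"dy": 0,"dz": 0.5,"wx": 0,"wy": 0,"wz": 0,"gripper": 255},{"dx": 0,"dy": 0,"dz": 0,"wx": 0,"wy": 0,"wz": 0,"gripper": 255},{"dx": 0,"dy": 0,"dz": 0,"wx": 0,"wy": 0,"wz": 0,"gripper": 255}]}}

```text
time: 11.97
tool_pos: [0.6349, 0.1123, 0.1695]
ee_rot: [-3.141, -0.002, 2.947]
wrist_force: [0.5, -0.6, 1.0]
width: 0.0005
finger_force: 0.0
```

```bash
python3 s.py
```

```text
11.9667 b [-0.0259  0.1052] z 0.1695 [-3.141e+00 -2.000e-03  2.947e+00] w 0.0004820952697258744 F [ 0.52 -0.57  0.97]
```

Request:
{"name": "carry_out", "arguments": {"deltas": [{"dx": 0.5,"dy": 0,"dz": 0.05,"wx": 0,"wy": 0,"wz": 0,"gripper": 255},{"dx": 0.25,"dy": 0,"dz": 0,"wx": 0,"wy": 0,"wz": 0,"gripper": 255},{"dx": 0.25,"dy": 0,"dz": 0,"wx": 0,"wy": 0,"wz": 0,"gripper": 255},{"dx": 0.25,"dy": 0,"dz": 0,"wx": 0,"wy": 0,"wz": 0,"gripper": 255},{"dx": 0.25,"dy": 0,"dz": 0,"wx": 0,"wy": 0,"wz": 0,"gripper": 255},{"dx": 0.25,"dy": 0,"dz": 0,"wx": 0,"wy": 0,"wz": 0,"gripper": 255},{"dx": 0.25,"dy": 0,"dz": 0,"wx": 0,"wy": 0,"wz": 0,"gripper": 255},{"dx": 0.25,"dy": 0,"dz": 0,"wx": 0,"wy": 0,"wz": 0,"gripper": 255},{"dx": 0.25,"dy": 0,"dz": 0,"wx": 0,"wy": 0,"wz": 0,"gripper": 255},{"dx": 0.25,"dy": 0,"dz": 0,"wx": 0,"wy": 0,"wz": 0,"gripper": 255},{"dx": 0.25,"dy": 0,"dz": 0,"wx": 0,"wy": 0,"wz": 0,"gripper": 255},{"dx": 0.25,"dy": 0,"dz": 0,"wx": 0,"wy": 0,"wz": 0,"gripper": 255},{"dx": 0.25,"dy": 0,"dz": 0,"wx": 0,"wy": 0,"wz": 0,"gripper": 255},{"dx": 0,"dy": 0,"dz": 0,"wx": 0,"wy": 0,"wz": 0,"gripper": 255},{"dx": -1,"dy": 0,"dz": 0,"wx": 0,"wy": 0,"wz": 0,"gripper": 255},{"dx": -1,"dy": 0,"dz": 0,"wx": 0,"wy": 0,"wz": 0,"gripper": 255},{"dx": 0,"dy": 0,"dz": -1,"wx": 0,"wy": 0,"wz": 0,"gripper": 255},{"dx": 0,"dy": 0,"dz": -1,"wx": 0,"wy": 0,"wz": 0,"gripper": 255},{"dx": 0,"dy": 0,"dz": -1,"wx": 0,"wy": 0,"wz": 0,"gripper": 255},{"dx": 0,"dy": 0,"dz": -1,"wx": 0,"wy": 0,"wz": 0,"gripper": 255}]}}

```text
time: 13.63
tool_pos: [0.606, 0.1187, 0.2498]
ee_rot: [-3.141, -0.0, 2.948]
wrist_force: [1.2, 0.1, -0.1]
width: 0.0003
finger_force: 0.0
```

Request:
{"name": "carry_out", "arguments": {"deltas": [{"dx": 0,"dy": 0,"dz": -1,"wx": 0,"wy": 0,"wz": 0,"gripper": 255},{"dx": 0,"dy": 0,"dz": -1,"wx": 0,"wy": 0,"wz": 0,"gripper": 255},{"dx": 0,"dy": 0,"dz": 0,"wx": 0,"wy": 0,"wz": 0,"gripper": 255},{"dx": 0,"dy": 0,"dz": 0,"wx": 0,"wy": 0,"wz": 0,"gripper": 255},{"dx": 0,"dy": 0,"dz": 0,"wx": 0,"wy": 0,"wz": 0,"gripper": 255},{"dx": 0,"dy": 0,"dz": 0,"wx": 0,"wy": 0,"wz": 0,"gripper": 255}]}}

```text
time: 14.13
tool_pos: [0.6053, 0.1187, 0.2869]
ee_rot: [-3.141, -0.004, 2.948]
wrist_force: [0.2, -1.0, 0.3]
width: 0.0004
finger_force: 0.0
```

```bash
python3 s.py
python3 - <<'E'
from h import *
import cv2
s=eyes.snapshot("side")[:,:,::-1]; cv2.imwrite("pics/c5.png",cv2.resize(s[140:340,200:440],None,fx=3,fy=3))
E
```

```text
14.1333 b [-0.0562  0.1058] z 0.2869 [-3.141 -0.004  2.948] w 0.00042282519464312285 F [ 0.2  -1.01  0.27]
```

View pics/c5.png

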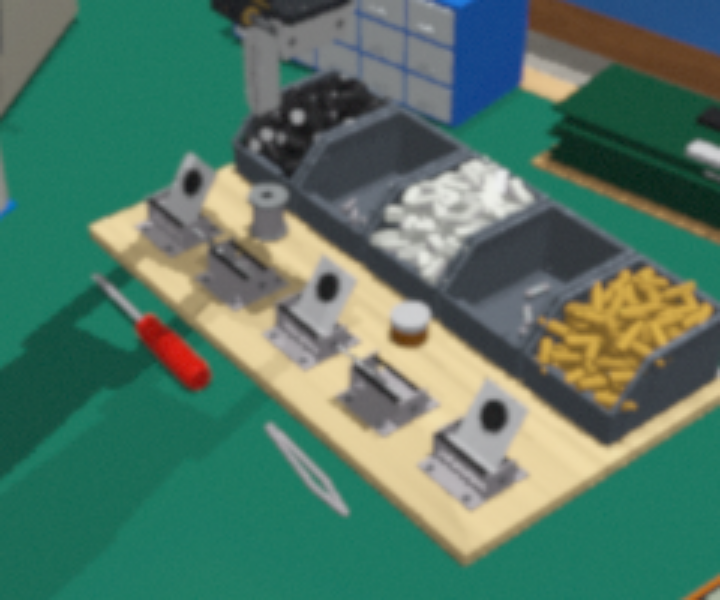

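Tags 1, 3 and 5 lean back with dots at (192,183), (327,288) and (493,417). Tags 2 and 4 lean forward at (240,270) and (385,390). The spool and tin are still standing where they were, and the gripper is clear.

```bash
python3 -c "
from bench import robot
print(robot.close_job())"
```

```text
the job is handed in; nothing more can be done
None
```

I handed the job in at about 14 s: the tags of the three full bins lean back with dots up, and the two run-down bins' tags lean forward (one turned, one already right and left alone); the last picture showed the spool and tin unmoved and the gripper clear, but the hand-in returned no verdict.

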